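# Lay the straightedge against the neck blank

### The arm

A 6-joint arm with a two-finger parallel gripper is mounted at the origin on the work surface. World frame = base frame: x ahead of the robot, y to its left, z up, the work surface at z = 0. Lengths are in mm, angles in rad, forces in N, time in s.
With the tool pointing down it reaches from about 325 to 900 mm from the base axis. Payload 6.1 kg.
Tool frame: the origin (TCP) lies on the centre line of the jaws, within the pads' length; the fingertips stand 19 mm ahead of it and the grasp point (between the pads) is the TCP; z points along the fingers, y is the line along which they close (so a half turn about z gives the same grasp; the last joint's range is limited). The gripper opens to 85 mm and grips with 20 to 120 N. Pads are 22 mm wide; open, the fingers measure 114 mm over their backs; the gripper's body (76 mm by 85 mm) begins 54 mm behind the grasp point. The pads swing forward as they close: fully open they stand 13 mm farther back than shut.
Start: joints at [0.976, 0.22, 1.526, -0, 1.395, -0.126], TCP at [282.382, 557.563, 250.3] pointing down, gripper open.
Joint ranges: [-2.98, 2.98], [-0.91, 2.08], [0.09, 2.57], [-1.24, 4.39], [0.2, 2.65], [-2.68, 2.68]. Speed limits (rad/s): [2.57, 2.57, 3.01, 3.14, 3.14, 3.14].

### API

Orientations are given as a rotation vector (axis times angle).
In Python, from bench import telemetry, imaging, workorder gives the robot as it stands.
- The arm moves only by the tool arm_command, never from a script. Its argument "steps" is a list of rows, each a list of 6 numbers: the shift along the tool's x, y, z in mm, then the turn, a rotation vector about the tool's x, y, z in rad. In form: [[tx, ty, tz, wx, wy, wz], ...]. A call has 1 to 10 rows; each row is the pose to reach, as a shift and turn from the pose commanded when the call began, along the tool's axes at that moment; what a row does not reach only later rows make up. A row lasts 1/8 s, in which the tool goes at most 62.5 mm and 10.7 degrees, less where a joint would pass 70% of its speed; a pose out of reach is approached as far as the arm can. A call with a gripper value outside its range is refused whole. "gripper" is the opening, from -1 (shut) to 1 (fully open), set as the call begins (left out, the last holds). The fingers move at their own pace and stop on an object; the grip force is fixed at half the most. Time passes only in rows, so rows that repeat a pose let the fingers close. It gives the time, the measured TCP pose, the force, the opening and the grip force at its end, in the units of the state.
- telemetry.sense(): the state, without advancing time (a new reading comes with each control period).
- imaging.camera(name): name is "scene" or "top" or "wrist"; returns the picture (420x560x3 uint8, blue, green, red); there is no depth.
- imaging.get_calibration(name): a dict with "camera_matrix" (3x3 intrinsics, pixels), "extrinsics" (4x4, takes a point from world to camera coordinates); the wrist camera has in their place "tool_from_camera" (4x4, takes a point from camera to tool coordinates, whose origin is the TCP and whose axes are the flange's). Camera axes: x right, y down, z forward; pixel columns grow to the right and rows downward; lengths in mm; the calibration is good to about 2 mm. A picture is of the moment at which its call begins: read the wrist's pose just before it. get_calibration takes no time and is no camera call.
- workorder.hand_in(): hands the job in; it is judged then, once.
The state is a dict: "time": time; "joints": joint angles; "qd": joint speeds; "joint_efforts": joint torques, N m; "ee_pos": TCP position; "eef_rot": TCP orientation; "ft_force": force on the tool from outside, world axes, zero at the start; "wrist_torque": the same for the moment, N m; "opening": opening from 0.0 (shut) to 1.0 (fully open); "finger_force": force on a finger pad.
Only numpy, scipy, OpenCV 4.12 (cv2) and the standard library are available. Lean on these libraries where they do the work, as an engineer would, in place of code of your own. Each camera call takes 0.05 s, during which the arm holds its last target. There are 200 camera calls.

### The job

Pick up the straightedge by its wooden grip block and lay it flat on the bench along the front edge (the robot's side) of the guitar neck blank, with one of its ends butted against the long wooden stop block. Press it against the blank gently but firmly, with about 5 N, holding it there for a moment, so that it sits flush along its whole length without a gap, then let go and leave it there. The light bar hangs low over that edge: do not bump it, and leave the other things on the bench where they are.

Things in the scene. Friction and masses are not known exactly. Their poses are not given: they have to be found in the camera images.
- straightedge: all sizes in mm. The straightedge: a flat aluminium bar 240 long (its y axis), 32 wide (x), 6 thick, 150 g nominal (varies), with a wooden grip block on its middle, 26 along y, 18 along x, rising from the bar's top (z 6) to z 40. Origin: centre of its underside, z up. It is the same either way round. The bench top is at height 0. A push high on the block tips it.
- end_a (a point): middle of the straightedge's +y end, on its underside, 120 from its origin
- end_b (a point): middle of the straightedge's -y end, on its underside, 120 from its origin
- blank: the guitar neck blank, fixed to the bench: a wooden bar 300 long (y), 70 wide (x), 20 thick, with a thin dark fretted fingerboard on top (whole height 26; the fingerboard stays 16 behind the front edge). Origin: centre of its underside, z up. Its straight upright front edge is the face at x = -35, towards the robot.
- stop: the stop block: a dark wooden bar fixed across one end of the blank, either its +y or its -y end (it varies), 24 wide (y, from -12 to 12), 25 high, reaching in x from -85 to 35 (50 past the blank's front edge, to the robot). Axes parallel to the blank's, origin 162 from the blank's along y: its inner face is in the plane of the blank's end.
- dog: the brass bench dog: a round upright pin 19 across, 35 high, fixed 162 from the blank's origin at the other end from the stop block. Not a stop for the straightedge, which does not reach it.
- light_bar: light bar fixed over the blank's front edge: 30 wide (x), 470 long (y), heights 148 to 185, on 18 mm posts at y = +-215 with feet 44 across. Origin on the bench under it. Its front face (x = -15) stands 7 to 13 nearer the robot than the blank's edge at mid-length: an upright gripper cannot reach the final place, one leaning back to the robot by about 25 to 35 degrees can.
- pickup: black guitar pickup, 38 x 90 x 18; leave it alone. Origin centre of its underside
- sanding_block: wooden sanding block with cork sole, 60 x 80 x 30; leave it alone. Origin centre of its underside
- mug: white mug, 82 across, 95 high; leave it alone. Origin centre of its underside
- spool: small blue spool, 48 across, 36 high; leave it alone. Origin centre of its underside
- multimeter: red multimeter lying flat, 85 x 160 x 42; leave it alone. Origin centre of its underside
- screwdriver: screwdriver lying down; leave it alone. Origin on its axis, handle to -x
- jar: glass jar, 64 across, 85 high; leave it alone. Origin centre of its underside
Mind the look-alikes: they are no part of the job. There is more than one size of the straightedge; the one meant has the size given above.

How it is judged (in metres and radians):
On the way, in this order (a step that is already met when the one before it is completed fails the run):
1. the straightedge is picked up clear of the bench (over 25 mm) (height (world z) of straightedge above 0.025 m and contact force between straightedge and the fingers above 1 N), for 0.1 s.
2. lying on the bench (tipped by less than 0.06 rad) within 2.5 mm of the blank's front edge at both ends, it is pressed against the blank with more than 2 N for 0.2 s (contact force between straightedge and blank above 2 N and x of end_a in the frame of blank between -0.0535 and -0.048 m and x of end_b in the frame of blank between -0.0535 and -0.048 m and height (world z) of straightedge below 0.003 m and angle between straightedge's own z axis and vertical below 0.06 rad), for 0.2 s.
At the end, for the whole second after the job is handed in: The straightedge lies flat on the bench (both ends under 3 mm high), at rest and released, alongside the front edge of the blank with less than 1.5 mm gap at either end, and its end within 2 mm of the stop block's inner face (x of end_a in the frame of blank between -0.0525 and -0.048 m and x of end_b in the frame of blank between -0.0525 and -0.048 m and height (world z) of each of end_a, end_b below 0.003 m and angle between straightedge's own z axis and vertical below 0.02 rad and (y of straightedge in the frame of stop between 0.129 and 0.134 m or y of straightedge in the frame of stop between -0.134 and -0.129 m) and y of straightedge in the frame of blank between -0.05 and 0.05 m and linear speed of straightedge below 0.01 m/s and contact force between straightedge and the fingers below 0.1 N); the robot touches nothing.
It fails at once if the straightedge is rammed against the blank or the stop (over 40 N) (contact force between straightedge and blank above 40 N or contact force between straightedge and stop above 40 N).
It fails at once if the light bar is bumped (over 5 N) (contact force between any of the arm, the fingers, straightedge and light_bar above 5 N).
It fails at once if another thing on the bench is moved by more than 20 mm (distance of any of pickup, sanding_block, mug, spool, multimeter, screwdriver, jar from where it was at the start of the episode above 0.02 m).
It also fails if it takes over 51 s, if anything falls off the work surface, if the arm or the gripper's body presses on something with over 40 N, if the wrist force passes 120 N, or if a joint passes its speed limit or range.

## Working session

There is one attempt and no reset: what is moved stays moved. The work goes in short steps, Python scripts to look and compute and a tool call to move; the robot and the scene stay as the last step left them, time stands still between calls to the robot, and variables do not carry over. Pictures are saved under pics/ and viewed, at most 12 in all, crops included, and the job is handed in when it is done.

Besides the shell and the picture viewer there is one more tool, called after ">>>" as a command line: name --pt "numbers of a row" for each row, then --argument value for the rest. arm_command: Moves the arm, as the interface text tells. Its arguments: {"type":"object","properties":{"steps":{"type":"array","items":{"type":"array","items":{"type":"number"}}},"gripper":{"type":"number"}},"required":["steps"]}

```bash
mkdir -p pics; python3 - <<'E'
from bench import telemetry, imaging
import cv2,numpy as np
print(telemetry.sense())
for n in("scene","top"):
    im=imaging.camera(n); cv2.imwrite(f"pics/{n}0.png",im)
    c=imaging.get_calibration(n); print(n,c)
print(imaging.get_calibration("wrist"))
E
```

```text
{'time': 0.0, 'joints': array([ 9.75914794e-01,  2.21249276e-01,  1.52759958e+00,  1.64763799e-05,
        1.39470880e+00, -1.26112698e-01]), 'qd': array([-6.19050281e-04,  4.57308930e-05,  8.73870522e-04,  5.34737238e-04,
        2.15003325e-04, -6.03103438e-04]), 'joint_efforts': array([ 1.29998393e-04, -4.96893275e+01, -3.89395595e+01, -9.41886765e-05,
        1.08895224e-02,  4.32204024e-05]), 'ee_pos': array([282.05378945, 557.10265703, 249.19097317]), 'eef_rot': array([-7.29456544e-01, -3.05500234e+00,  2.87858749e-03]), 'ft_force': array([-0.36446653,  1.35072688,  0.72423188]), 'wrist_torque': array([-0.00699334,  0.03209742,  0.00189662]), 'finger_force': 0.0, 'opening': 1.0001383468567087}
scene {'camera_matrix': array([[413.34729041,   0.        , 281.49111266],
       [  0.        , 413.34729041, 206.96574452],
       [  0.        ,   0.        ,   1.        ]]), 'extrinsics': array([[ 1.50960579e-01,  9.88404333e-01, -1.63639451e-02,
        -1.08471421e+02],
       [ 7.17323341e-01, -1.20918083e-01, -6.86167649e-01,
        -3.37045606e+02],
       [-6.80189774e-01,  9.
[... 511 characters left out ...]
 [ 5.32956065e-02,  5.15852684e-03, -9.98565455e-01,
         1.41397405e+03],
       [ 0.00000000e+00,  0.00000000e+00,  0.00000000e+00,
         1.00000000e+00]])}
{'camera_matrix': array([[347.5448858 ,   0.        , 278.82318263],
       [  0.        , 347.5448858 , 205.49672817],
       [  0.        ,   0.        ,   1.        ]]), 'tool_from_camera': array([[-8.63668093e-04, -9.52569759e-01, -3.04319090e-01,
         7.82749560e+01],
       [ 9.99999616e-01, -8.68096275e-04, -1.20746621e-04,
         8.04807865e-02],
       [-1.49158688e-04, -3.04319078e-01,  9.52570143e-01,
        -1.23213281e+02],
       [ 0.00000000e+00,  0.00000000e+00,  0.00000000e+00,
         1.00000000e+00]])}
```

View pics/top0.png

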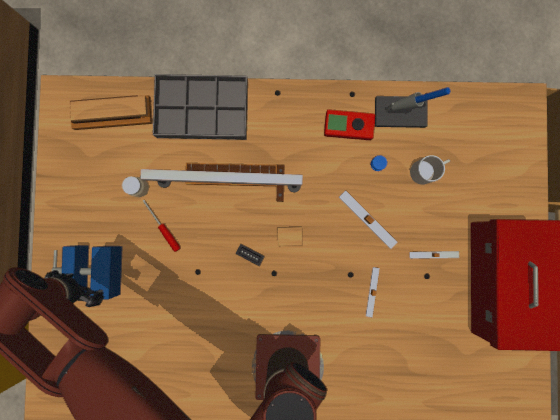

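View pics/scene0.png

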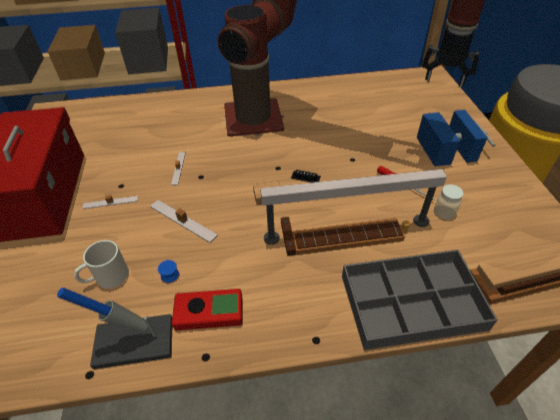

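The three straightedge-like bars in the top view are A at (368,219), about 75 px long (about 240 mm), B at (372,292), about 50 px, and C at (434,254), about 50 px. Only A matches 240 mm. The stop is at the right end of the blank (280,188), which is world -y. I'll confirm in a crop and measure.

```bash
cat > h.py <<'E'
import numpy as np,cv2
from bench import telemetry, imaging
from scipy.spatial.transform import Rotation as R
def cam(n,s=None):
    c=imaging.get_calibration(n);K=c["camera_matrix"]
    if n!="wrist": return K,c["extrinsics"]
    T=np.eye(4);T[:3,:3]=R.from_rotvec(s["eef_rot"]).as_matrix();T[:3,3]=s["ee_pos"]
    return K,np.linalg.inv(T@c["tool_from_camera"])
def back(K,E,px,z):
    px=np.atleast_2d(px).astype(float);C=-E[:3,:3].T@E[:3,3]
    d=(E[:3,:3].T@np.linalg.inv(K)@np.c_[px,np.ones(len(px))].T).T
    return C+d*((z-C[2])/d[:,2])[:,None]
def proj(K,E,P):
    p=(K@(E[:3,:3]@np.atleast_2d(P).T+E[:3,3:])).T
    return p[:,:2]/p[:,2:]
E
python3 - <<'E'
from h import *
im=cv2.imread("pics/top0.png");K,E=cam("top")
cv2.imwrite("pics/crop0.png",cv2.resize(im[150:325,175:465],None,fx=2.75,fy=2.75,interpolation=cv2.INTER_CUBIC))
hsv=cv2.cvtColor(im,cv2.COLOR_BGR2HSV)
m=((hsv[...,1]<60)&(hsv[...,2]>140)).astype(np.uint8)
n,l,st,ce=cv2.connectedComponentsWithStats(m)
for i in range(1,n):
    if st[i,4]<80: continue
    ys,xs=np.where(l==i); r=cv2.minAreaRect(np.c_[xs,ys].astype(np.float32))
    b=back(K,E,cv2.boxPoints(r),6); 
    print(np.round(ce[i]),st[i,4],r, "len",np.linalg.norm(b[0]-b[1]).round(),np.linalg.norm(b[1]-b[2]).round(),"ctr",b.mean(0).round(1),b[:,:2].round(0).tolist())
for p in [(186,165),(285,165),(284,202),(277,202),(186,172)]: print(p,back(K,E,p,25).round())
E
```

```text
[271.  46.] 2677 ((272.9873046875, 43.17766571044922), (74.66690826416016, 68.75341033935547), 4.085616588592529) len 236.0 252.0 ctr [1065.8   64.6    6. ] [[955.0, 195.0], [1191.0, 184.0], [1176.0, -67.0], [941.0, -54.0]]
[555.  44.] 332 ((553.4999389648438, 43.49999237060547), (50.99999237060547, 10.999998092651367), 90.0) len 37.0 174.0 ctr [1078.8 -873.9    6. ] [[1166.0, -857.0], [1166.0, -894.0], [992.0, -891.0], [991.0, -854.0]]
[341.  68.] 683 ((346.2588195800781, 67.83528900146484), (76.57645416259766, 22.56077003479004), 12.528807640075684) len 77.0 256.0 ctr [ 984.9 -181.7    6. ] [[974.0, -49.0], [1049.0, -64.0], [996.0, -315.0], [921.0, -299.0]]
[ 35. 149.] 111 ((35.16629409790039, 149.50791931152344), (2.2831273078918457, 57.03062057495117), 2.726310968399048) len 191.0 8.0 ctr [693.  847.2   6. ] [[598.0, 851.0], [788.0, 851.0], [788.0, 843.0], [598.0, 843.0]]
[426. 170.] 228 ((425.70001220703125, 169.60000610351562), (25.61444854736328, 13.597792625427246), 71.56504821777344) len 45.0 85.0 ctr [ 647.1 -446.7    6. ] [[680.0, -412.0], [695.0, -455.0], [614.0, -481.0],
[... 558 characters left out ...]
 30.0 240.0 ctr [ 480.4 -256.6    6. ] [[553.0, -160.0], [575.0, -181.0], [407.0, -353.0], [386.0, -332.0]]
[435. 254.] 278 ((434.007080078125, 254.32594299316406), (6.38979434967041, 48.11906814575195), 88.75463104248047) len 157.0 21.0 ctr [ 369.3 -473.6    6. ] [[377.0, -395.0], [383.0, -552.0], [362.0, -552.0], [356.0, -395.0]]
[372. 292.] 288 ((372.2500305175781, 291.75), (6.646804332733154, 49.497474670410156), 8.130102157592773) len 160.0 22.0 ctr [ 244.9 -273.1    6. ] [[167.0, -251.0], [325.0, -273.0], [323.0, -295.0], [164.0, -273.0]]
(186, 165) [[646. 341.  25.]]
(285, 165) [[652.  17.  25.]]
(284, 202) [[531.  19.  25.]]
(277, 202) [[530.  41.  25.]]
(186, 172) [[623. 340.  25.]]
```

View pics/crop0.png

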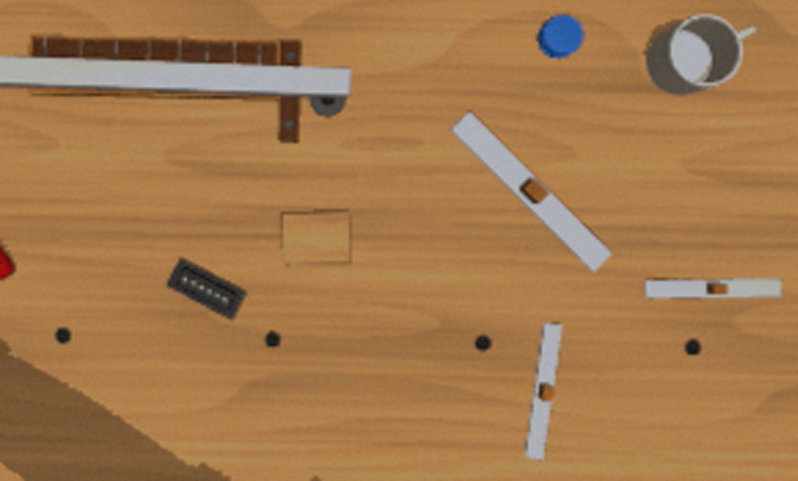

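Crop check: A runs from (463,122) to (600,262), measures 240x30 mm, and has its grip block at (533,190). B (547,390) and C (715,288) are about 158 mm long, so A is the one. Next I'll take a wrist view of the blank's front edge.

```bash
cat >> h.py <<'E'
import json,sys
def pose(p,psi,L):
    a,l=np.radians([psi,L]);f=np.array([np.cos(a),np.sin(a),0]);z=np.sin(l)*f-np.cos(l)*np.array([0,0,1]);y=np.array([-f[1],f[0],0])
    return np.array(p,float),R.from_matrix(np.c_[np.cross(y,z),y,z])
def cmd(new=None):
    if new is not None: json.dump([list(new[0]),list(new[1].as_rotvec())],open("cmd.json","w"))
    p,r=json.load(open("cmd.json"));return np.array(p),R.from_rotvec(r)
def rows(c,*targets):   # rows from commanded pose c to targets
    for t in targets:
        print([round(float(v),1) for v in c[1].inv().apply(t[0]-c[0])]+[round(float(v),4) for v in (c[1].inv()*t[1]).as_rotvec()])
def did(row):           # record executed last row
    p,r=cmd();row=np.array(row);cmd((p+r.apply(row[:3]),r*R.from_rotvec(row[3:])))
def show():
    s=telemetry.sense();p,r=cmd();q=R.from_rotvec(s["eef_rot"])
    print("t",round(s["time"],2),"pos",s["ee_pos"].round(1),"cmd",p.round(1),"roterr",(r.inv()*q).as_rotvec().round(4),"F",s["ft_force"].round(1),"T",s["wrist_torque"].round(2),"op",round(s["opening"],3),"ff",s["finger_force"])
E
python3 - <<'E'
from h import *
s=telemetry.sense()
j=s["eef_rot"];cmd((np.array([282.382,557.563,250.3]),R.from_rotvec(np.array(j))))
x=cmd()[1].as_matrix();print(x.round(4))
cmd((np.array([282.382,557.563,250.3]),pose([0,0,0],np.degrees(np.arctan2(-x[1,0],-x[0,0])),0)[1]))
show()
rows(cmd(),pose([450,180,190],1,35))
E
```

```text
[[-8.921e-01  4.518e-01 -1.000e-03]
 [ 4.518e-01  8.921e-01 -1.500e-03]
 [ 2.000e-04 -1.800e-03 -1.000e+00]]
t 0.1 pos [282.1 557.1 249.3] cmd [282.4 557.6 250.3] roterr [ 0.0018  0.0002 -0.    ] F [0.2 0.3 0. ] T [-0.05 -0.02  0.05] op 1.005 ff 0.0
[-320.1, -261.1, 60.3, -0.1485, -0.5986, -0.4709]
```

>>> arm_command --pt "-64 -52 12 -0.03 -0.12 -0.094" --pt "-128 -104 24 -0.06 -0.24 -0.188" --pt "-192 -157 36 -0.09 -0.36 -0.282" --pt "-256 -209 48 -0.12 -0.48 -0.376" --pt "-320 -261 60 -0.1485 -0.5986 -0.4709" --pt "-320 -261 60 -0.1485 -0.5986 -0.4709" --pt "-320 -261 60 -0.1485 -0.5986 -0.4709" --pt "-320 -261 60 -0.1485 -0.5986 -0.4709" --pt "-320 -261 60 -0.1485 -0.5986 -0.4709" --pt "-320 -261 60 -0.1485 -0.5986 -0.4709"

```text
time: 1.35
ee_pos: [449.6, 181.4, 190.4]
eef_rot: [-0.025, 2.531, 0.008]
ft_force: [-0.1, 0.7, -0.0]
opening: 0.999
finger_force: 0.0
```

```bash
python3 - <<'E'
from h import *
did([-320,-261,60,-0.1485,-0.5986,-0.4709]); show()
s=telemetry.sense();im=imaging.camera("wrist");cv2.imwrite("pics/w1.png",im)
np.savez("w1.npz",p=s["ee_pos"],r=s["eef_rot"])
E
```

```text
t 1.35 pos [449.6 181.4 190.4] cmd [449.9 180.1 190.3] roterr [-0.0013  0.0002 -0.0017] F [-0.1  0.7 -0. ] T [-0.03  0.24  0.03] op 0.999 ff 0.0
```

View pics/w1.png

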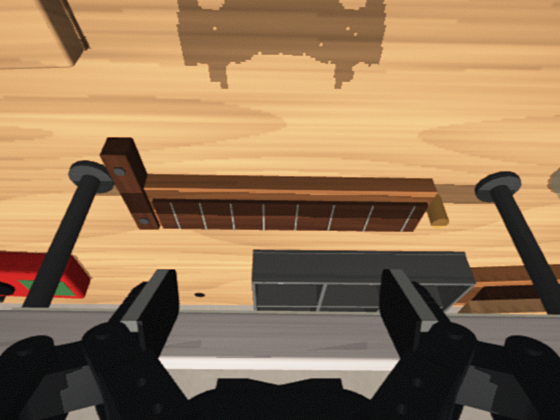

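The wrist view has the robot side at the top. The blank's front face runs from (146,176) to (433,182), and the stop is at left from (103,140) to (160,228). I'll fit the edges at sub-pixel level.

```bash
python3 - <<'E'
from h import *
d=np.load("w1.npz");K,E=cam("wrist",{"eef_rot":d["r"],"ee_pos":d["p"]})
im=cv2.imread("pics/w1.png");g=cv2.GaussianBlur(cv2.cvtColor(im,cv2.COLOR_BGR2GRAY),(3,3),0).astype(float)
for c in (170,250,330,410): print(c,g[168:206,c].astype(int).tolist())
def fit(pts):
    pts=np.array(pts);
    for _ in range(4):
        k=np.polyfit(pts[:,0],pts[:,1],1);r=pts[:,1]-np.polyval(k,pts[:,0]);pts=pts[abs(r)<max(2*r.std(),.15)]
    return k,r.std(),len(pts)
P=[]
for c in range(160,426):
    dg=np.diff(g[160:190,c]);i=dg.argmin()
    if 0<i<len(dg)-1:
        a,b,e=dg[i-1:i+2];P.append((c,160+i+.5+.5*(a-e)/(a-2*b+e)))
k,sd,n=fit(P);print("bottom edge",k,sd,n)
B=back(K,E,[(150,np.polyval(k,150)),(425,np.polyval(k,425))],0);print(B.round(2),np.degrees(np.arctan2(-(B[1]-B[0])[0],(B[1]-B[0])[1])))
# stop inner face at bottom: rows 145..172
P=[]
for r in range(150,172):
    row=g[r,120:165];dg=np.diff(row);i=dg.argmax();P.append((r,120+i+.5))
k2,sd,n=fit(P);print("stop inner",k2,sd,n)
S=back(K,E,[(np.polyval(k2,r),r) for r in (150,172)],0);print(S.round(1))
cv2.imwrite("pics/c1.png",cv2.resize(im[125:240,90:240],None,fx=5,fy=5,interpolation=cv2.INTER_CUBIC))
E
```

```text
170 [197, 195, 194, 193, 189, 164, 114, 74, 64, 65, 66, 67, 66, 63, 61, 63, 66, 66, 70, 91, 122, 127, 103, 87, 86, 85, 85, 86, 88, 84, 67, 43, 29, 32, 49, 67, 72, 66]
250 [192, 189, 191, 198, 205, 204, 184, 138, 89, 66, 64, 65, 65, 65, 65, 64, 65, 65, 65, 67, 83, 112, 130, 130, 118, 102, 93, 93, 94, 92, 83, 63, 40, 27, 27, 32, 37, 38]
330 [195, 189, 186, 189, 196, 203, 203, 191, 151, 97, 66, 63, 65, 64, 63, 64, 64, 65, 67, 68, 69, 79, 104, 125, 130, 130, 124, 107, 95, 93, 92, 89, 74, 47, 30, 28, 31, 36]
410 [198, 197, 194, 192, 192, 193, 193, 191, 187, 160, 107, 68, 62, 65, 67, 67, 67, 67, 69, 70, 70, 70, 77, 99, 127, 139, 137, 125, 105, 92, 92, 96, 95, 80, 54, 34, 29, 32]
bottom edge [1.59264052e-02 1.71063112e+02] 0.06964794866031108 244
[[585.73  49.51   0.  ]
 [587.12 339.25   0.  ]] -0.27627854479279623
stop inner [ 0.40485601 76.56606437] 0.2871224474516136 22
[[552.3  46.4   0. ]
 [583.6  46.2   0. ]]
```

View pics/c1.png

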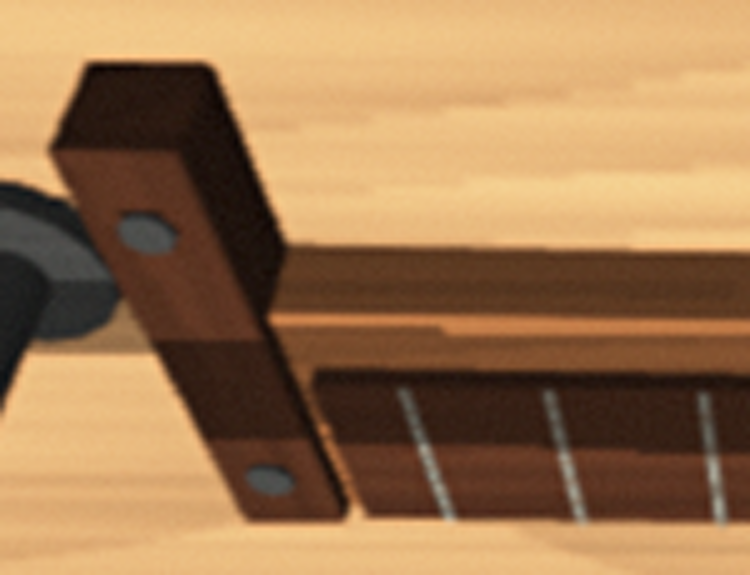

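Stop inner face is at y≈46.3 mm. The blank's front edge is at x≈586, with yaw about -0.3°. Next I'll hover over straightedge A.

```bash
python3 - <<'E'
from h import *
t=pose([480,-257,33],-44.4,30);t=(t[0]-150*t[1].as_matrix()[:,2],t[1]);print(t[0])
rows(cmd(),t)
E
```

```text
[ 426.41454903 -204.52524946  162.90381057]
[40.5, -384.2, 5.1, 0.4259, 0.0826, 0.6685]
```

>>> arm_command --pt "6 -55 1 0.061 0.012 0.095" --pt "12 -110 2 0.122 0.024 0.19" --pt "18 -165 2 0.183 0.035 0.286" --pt "23 -220 3 0.243 0.047 0.382" --pt "29 -275 4 0.304 0.059 0.477" --pt "35 -330 4 0.365 0.071 0.573" --pt "40 -384 5 0.4259 0.0826 0.6685" --pt "40 -384 5 0.4259 0.0826 0.6685" --pt "40 -384 5 0.4259 0.0826 0.6685" --pt "40 -384 5 0.4259 0.0826 0.6685"

```text
time: 2.65
ee_pos: [427.0, -202.8, 163.0]
eef_rot: [0.996, 2.45, -0.266]
ft_force: [-0.1, -0.1, 0.3]
opening: 1.0
finger_force: 0.0
```

```bash
python3 - <<'E'
from h import *
did([40,-384,5,0.4259,0.0826,0.6685]); show()
s=telemetry.sense();im=imaging.camera("wrist");cv2.imwrite("pics/w2.png",im)
K,E=cam("wrist",s)
hsv=cv2.cvtColor(im,cv2.COLOR_BGR2HSV)
m=((hsv[...,1]<60)&(hsv[...,2]>140)).astype(np.uint8)
n,l,st,ce=cv2.connectedComponentsWithStats(m)
for i in range(1,n):
    if st[i,4]<800: continue
    ys,xs=np.where(l==i); W=back(K,E,np.c_[xs,ys],6)[:,:2].astype(np.float32)
    r=cv2.minAreaRect(W);print(ce[i].round(),st[i],r)
print(proj(K,E,[[480,-257,40]]))
np.savez("w2.npz",p=s["ee_pos"],r=s["eef_rot"])
E
```

```text
t 2.65 pos [ 427.  -202.8  163. ] cmd [ 426.7 -204.3  163.3] roterr [-0.0015  0.0003 -0.0024] F [-0.1 -0.1  0.3] T [0.14 0.13 0.04] op 1.0 ff 0.0
[48. 35.] [   0    0   98   78 2805] ((297.65252685546875, -277.1038818359375), (20.96293830871582, 54.37763214111328), 82.09496307373047)
[280. 171.] [ 137  158  285   28 6971] ((480.223876953125, -254.53533935546875), (238.79318237304688, 31.49627113342285), 45.68645477294922)
[ 59. 213.] [  19  177   76   82 1690] ((369.11737060546875, -468.30322265625), (21.295757293701172, 158.68251037597656), 1.7366001605987549)
[[276.73786363 201.89201677]]
```

View pics/w2.png

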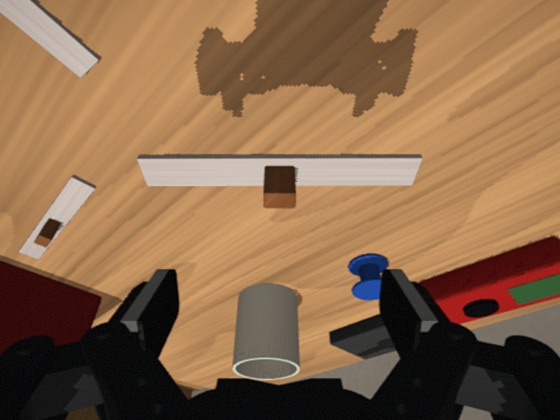

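The wrist view shows A from (138,158) to (421,186), with its grip block at (280,186). Its centre is (480.2,-254.5) mm and its yaw is 45.7°. Next I'll descend and grasp.

```bash
python3 - <<'E'
from h import *
rows(cmd(),pose([480.1,-256,31.5],-44.3,30))
E
```

```text
[1.5, 0.4, 151.2, -0.0009, 0.0, -0.0015]
```

>>> arm_command --pt "1.5 0.4 45 0 0 -0.0015" --pt "1.5 0.4 90 0 0 -0.0015" --pt "1.5 0.4 125 0 0 -0.0015" --pt "1.5 0.4 145 0 0 -0.0015" --pt "1.5 0.4 151 0 0 -0.0015" --pt "1.5 0.4 151 0 0 -0.0015" --pt "1.5 0.4 151 0 0 -0.0015"

```text
time: 3.58
ee_pos: [480.6, -255.8, 32.9]
eef_rot: [0.996, 2.448, -0.268]
ft_force: [0.6, 0.6, -0.2]
opening: 0.999
finger_force: 0.0
```

>>> arm_command --pt "0 0 0 0 0 0" --pt "0 0 0 0 0 0" --pt "0 0 0 0 0 0" --pt "0 0 0 0 0 0" --pt "0 0 0 0 0 0" --pt "0 0 0 0 0 0" --pt "0 0 0 0 0 0" --pt "0 0 0 0 0 0" --gripper -1

```text
time: 4.58
ee_pos: [480.4, -256.1, 32.2]
eef_rot: [0.997, 2.448, -0.268]
ft_force: [-2.5, 2.7, 6.2]
opening: 0.291
finger_force: 61.1
```

```bash
python3 - <<'E'
from h import *
did([1.5,.4,151,0,0,-.0015]); show()
c=cmd();f=pose([565,170,0],-.28,30)
up=(c[0]+[0,0,70],c[1]); print("up");rows(c,up)
mid=pose([515,172,100],-.28,30); print("mid from up");rows(up,mid)
E
```

```text
t 4.58 pos [ 480.4 -256.1   32.2] cmd [ 480.  -256.    31.7] roterr [-0.0002 -0.0008  0.0001] F [-2.5  2.7  6.2] T [0.22 0.12 0.03] op 0.291 ff 61.099852323532104
up
[-35.0, -0.1, -60.6, 0.0, 0.0, 0.0]
mid from up
[238.1, 330.6, -135.7, -0.385, -0.0003, -0.6654]
```

The grasp is good (61 N). Next I'll lift and carry.

>>> arm_command --pt "-10 0 -17.3 0 0 0" --pt "-22 0 -38 0 0 0" --pt "-35 0 -60.6 0 0 0" --pt "-35 0 -60.6 0 0 0" --pt "-35 0 -60.6 0 0 0"

```text
time: 5.2
ee_pos: [479.2, -255.4, 100.2]
eef_rot: [0.998, 2.451, -0.268]
ft_force: [-0.6, 0.7, -2.2]
opening: 0.292
finger_force: 60.2
```

```bash
python3 - <<'E'
from h import *
did([-35,0,-60.6,0,0,0]); show()
c=cmd()
rows(c,pose([495,174,90],-.28,30))
E
```

```text
t 5.2 pos [ 479.2 -255.4  100.2] cmd [ 480.1 -255.9  101.7] roterr [0.0006 0.0021 0.    ] F [-0.6  0.7 -2.2] T [0.27 0.34 0.03] op 0.292 ff 60.19341588020325
[256.7, 318.0, -134.9, -0.385, -0.0003, -0.6654]
```

>>> arm_command --pt "10.3 12.7 -5.4 -0.0154 0 -0.0266" --pt "30.8 38.2 -16.2 -0.0462 0 -0.0798" --pt "61.6 76.3 -32.4 -0.0924 0 -0.1597" --pt "97.5 120.8 -51.3 -0.1463 0 -0.2529" --pt "133.5 165.4 -70.1 -0.2002 0 -0.346" --pt "169.4 209.9 -89 -0.2541 0 -0.4392" --pt "202.8 251.2 -106.6 -0.3042 0 -0.5257" --pt "231 286.2 -121.4 -0.3465 0 -0.5989" --pt "249 308.5 -130.9 -0.3735 0 -0.6454" --pt "256.7 318 -134.9 -0.385 -0.0003 -0.6654"

```text
time: 6.45
ee_pos: [493.4, 175.8, 88.5]
eef_rot: [0.001, 2.62, -0.001]
ft_force: [0.1, 0.0, -1.4]
opening: 0.293
finger_force: 60.1
```

>>> arm_command --pt "0 0 0 0 0 0" --pt "0 0 0 0 0 0" --pt "0 0 0 0 0 0" --pt "0 0 0 0 0 0"

```text
time: 6.95
ee_pos: [495.1, 173.4, 90.0]
eef_rot: [0.008, 2.618, -0.002]
ft_force: [1.1, 0.3, -1.7]
opening: 0.292
finger_force: 60.0
```

```bash
python3 - <<'E'
from h import *
did([256.7,318,-134.9,-.385,-.0003,-.6654]); show()
s=telemetry.sense();im=imaging.camera("wrist");cv2.imwrite("pics/w3.png",im);cv2.imwrite("pics/s3.png",imaging.camera("scene"))
K,E=cam("wrist",s)
g=cv2.GaussianBlur(cv2.cvtColor(im,cv2.COLOR_BGR2GRAY),(3,3),0).astype(float)
hsv=cv2.cvtColor(im,cv2.COLOR_BGR2HSV)
m=((hsv[...,1]<60)&(hsv[...,2]>140)).astype(np.uint8)
n,l,st,ce=cv2.connectedComponentsWithStats(m)
for i in range(1,n):
    if st[i,4]>800: print(ce[i].round(),st[i])
c=cmd();rows(c,pose([545,172,90],-.28,30),pose([545,172,36],-.28,30))
E
```

```text
t 6.95 pos [495.1 173.4  90. ] cmd [495. 174.  90.] roterr [ 0.0006 -0.0002  0.0011] F [ 1.1  0.3 -1.7] T [ 0.03  0.36 -0.02] op 0.292 ff 60.04630208015442
[279. 240.] [    0   220   560    43 20318]
[-43.3, -1.8, 25.0, -0.0, 0.0, -0.0]
[-16.3, -1.8, 71.7, -0.0, 0.0, -0.0]
```

View pics/w3.png

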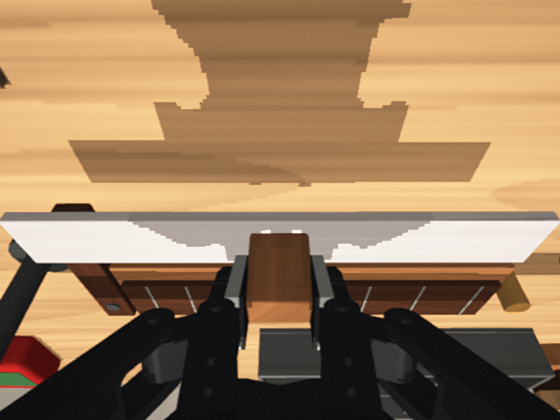

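The wrist view shows the bar held level and centred, from (0,212) to (558,262), with the block at (279,270). Next I'll move in front of the edge and lower.

```bash
python3 - <<'E'
from h import *
c=cmd();rows(c,pose([545,172,55],-.28,30),pose([545,172,33],-.28,30),pose([545,172,31.5],-.28,30))
E
```

```text
[-25.8, -1.8, 55.3, -0.0, 0.0, -0.0]
[-14.8, -1.8, 74.3, -0.0, 0.0, -0.0]
[-14.1, -1.8, 75.6, -0.0, 0.0, -0.0]
```

>>> arm_command --pt "-12 -0.9 27 0 0 0" --pt "-25.8 -1.8 55.3 0 0 0" --pt "-22 -1.8 62 0 0 0" --pt "-18 -1.8 69 0 0 0" --pt "-14.8 -1.8 74.3 0 0 0" --pt "-14.8 -1.8 74.3 0 0 0" --pt "-14.1 -1.8 75.6 0 0 0" --pt "-14.1 -1.8 75.6 0 0 0" --pt "-14.1 -1.8 75.6 0 0 0"

```text
time: 8.18
ee_pos: [545.3, 172.2, 32.2]
eef_rot: [0.006, 2.617, -0.001]
ft_force: [-5.0, 0.7, 5.8]
opening: 0.292
finger_force: 61.1
```

```bash
python3 - <<'E'
from h import *
did([-14.1,-1.8,75.6,0,0,0]); show()
s=telemetry.sense();im=imaging.camera("wrist");cv2.imwrite("pics/w4.png",im)
c=cmd();rows(c,*[pose([x,172,31.5],-.28,30) for x in (560,566,568,569)])
E
```

```text
t 8.18 pos [545.3 172.2  32.2] cmd [545.  172.   31.5] roterr [-0.0003 -0.0011 -0.0001] F [-5.   0.7  5.8] T [-0.01  0.43  0.03] op 0.292 ff 61.05515241622925
[-13.0, 0.1, 7.5, -0.0, 0.0, -0.0]
[-18.2, 0.1, 10.5, -0.0, 0.0, -0.0]
[-19.9, 0.1, 11.5, -0.0, 0.0, -0.0]
[-20.8, 0.1, 12.0, -0.0, 0.0, -0.0]
```

View pics/w4.png

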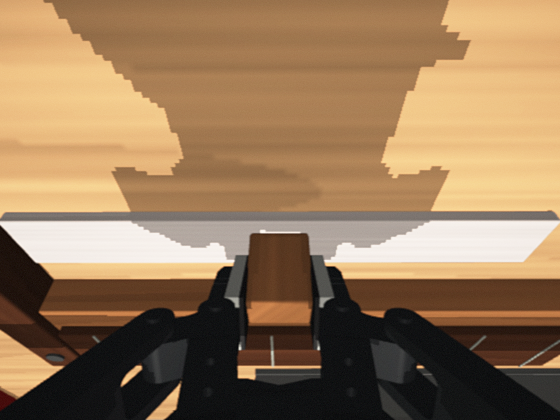

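The bar is on the bench. Its far edge runs (38,262) to (523,262), the blank's lower edge is at row ~279, and the stop is at left, ending near (50,290). I'll compare slopes to align yaw and measure the gap to the stop.

```bash
python3 - <<'E'
from h import *
s=telemetry.sense();K,E=cam("wrist",s)
im=cv2.imread("pics/w4.png");g=cv2.GaussianBlur(cv2.cvtColor(im,cv2.COLOR_BGR2GRAY),(3,3),0).astype(float)
def edge(lo,hi,z,name):
    P=[]
    for c in list(range(60,205))+list(range(360,515)):
        dg=np.diff(g[lo:hi,c]);i=dg.argmin()
        if 0<i<len(dg)-1:
            a,b,e=dg[i-1:i+2];P.append((c,lo+i+.5+.5*(a-e)/(a-2*b+e)))
    P=np.array(P)
    for _ in range(5):
        k=np.polyfit(P[:,0],P[:,1],1);r=P[:,1]-np.polyval(k,P[:,0]);P=P[abs(r)<max(2*r.std(),.15)]
    B=back(K,E,[(c,np.polyval(k,c)) for c in (60,515)],z)
    print(name,k,r.std(),len(P),B.round(2).tolist(),"yaw",np.degrees(np.arctan2(-(B[1]-B[0])[0],(B[1]-B[0])[1])))
edge(255,270,6,"bar far top");edge(270,288,0,"blank bottom")
P=[]
for r in range(205,222): # near top edge of bar (bright below)
    pass
# bar left end and stop inner bottom edge
for r in (222,232,242,252): print(r,g[r,0:60:2].astype(int).tolist())
for r in (265,270,275): print(r,g[r,20:80:2].astype(int).tolist())
E
```

```text
bar far top [-3.23389185e-03  2.62976960e+02] 0.08730022726029223 255 [[560.47, 64.84, 6.0], [560.41, 287.73, 6.0]] yaw 0.013568401675307176
blank bottom [-6.32961341e-04  2.78756288e+02] 0.047978071757509407 266 [[585.82, 50.3, 0.0], [586.93, 303.62, 0.0]] yaw -0.2526553295203287
222 [224, 224, 224, 224, 224, 224, 225, 226, 225, 226, 226, 225, 226, 226, 226, 226, 227, 227, 227, 227, 227, 227, 227, 227, 227, 228, 228, 228, 229, 229]
232 [20, 18, 18, 76, 199, 237, 236, 236, 235, 235, 236, 236, 236, 236, 236, 236, 237, 237, 237, 237, 236, 237, 237, 237, 237, 238, 238, 238, 238, 238]
242 [19, 20, 19, 20, 19, 19, 17, 30, 137, 232, 241, 239, 239, 239, 239, 239, 240, 240, 240, 240, 240, 240, 240, 240, 240, 240, 240, 240, 240, 240]
252 [18, 19, 20, 19, 19, 21, 20, 21, 17, 18, 19, 17, 43, 160, 234, 239, 238, 239, 238, 238, 238, 238, 238, 238, 238, 238, 238, 238, 238, 239]
265 [20, 20, 20, 20, 19, 19, 20, 20, 17, 23, 82, 174, 206, 207, 206, 206, 206, 206, 206, 207, 207, 207, 207, 207, 208, 208, 208, 208, 208, 208]
270 [20, 20, 21, 21, 20, 21, 22, 21, 20, 20, 20, 20, 53, 139, 194, 202, 202, 202, 202, 202, 202, 202, 201, 202, 202, 203, 202, 202, 202, 202]
275 [20, 19, 19, 21, 21, 21, 20, 22, 21, 21, 20, 20, 19, 19, 41, 127, 189, 198, 197, 197, 197, 198, 198, 197, 197, 197, 198, 198, 198, 197]
```

```bash
python3 - <<'E'
from h import *
s=telemetry.sense();K,E=cam("wrist",s)
print(back(K,E,[(41,265),(45.5,270)],0).round(1),back(K,E,[(25.5,252),(16,242)],6).round(1))
c=cmd();rows(c,*[pose(p,-.55,30) for p in ([560,172,31.8],[568.5,172,31.8],[568.5,169,31.8],[568.5,168,31.8])])
E
```

```text
[[571.8  46.9   0. ]
 [576.7  46.8   0. ]] [[551.2  52.9   6. ]
 [543.2  52.9   6. ]]
[-13.1, 0.1, 7.3, 0.0024, 0.0, 0.0041]
[-20.5, 0.1, 11.5, 0.0024, 0.0, 0.0041]
[-20.5, -2.9, 11.5, 0.0024, 0.0, 0.0041]
[-20.5, -3.9, 11.5, 0.0024, 0.0, 0.0041]
```

>>> arm_command --pt "-5 0.1 3 0.0024 0 0.0041" --pt "-13.1 0.1 7.3 0.0024 0 0.0041" --pt "-18 0.1 10 0.0024 0 0.0041" --pt "-20.5 0.1 11.5 0.0024 0 0.0041" --pt "-20.5 -1.9 11.5 0.0024 0 0.0041" --pt "-20.5 -3.9 11.5 0.0024 0 0.0041" --pt "-20.5 -3.9 11.5 0.0024 0 0.0041" --pt "-20.5 -3.9 11.5 0.0024 0 0.0041"

```text
time: 9.22
ee_pos: [569.0, 168.0, 32.2]
eef_rot: [0.013, 2.617, -0.003]
ft_force: [1.5, 0.7, 1.5]
opening: 0.288
finger_force: 60.3
```

```bash
python3 -c "
from h import *
did([-20.5,-3.9,11.5,.0024,0,.0041]);show()"
```

```text
t 9.22 pos [569.  168.   32.2] cmd [568.5 168.   31.8] roterr [-0.0002 -0.0011  0.0002] F [1.5 0.7 1.5] T [ 0.17 -0.1   0.1 ] op 0.288 ff 60.3318589925766
```

>>> arm_command --pt "0 -0.6 0 0 0 0" --pt "0 -1.2 0 0 0 0" --pt "0 -1.6 0 0 0 0" --pt "0 -1.6 0 0 0 0" --pt "0 -1.6 0 0 0 0"

```text
time: 9.85
ee_pos: [568.8, 166.9, 32.2]
eef_rot: [0.012, 2.617, -0.002]
ft_force: [-0.1, 5.9, 3.3]
opening: 0.291
finger_force: 60.6
```

```bash
python3 -c "
from h import *
did([0,-1.6,0,0,0,0]);show()"
```

```text
t 9.85 pos [568.8 166.9  32.2] cmd [568.5 166.4  31.8] roterr [-0.0008 -0.0011 -0.0002] F [-0.1  5.9  3.3] T [ 0.62 -0.05  0.41] op 0.291 ff 60.64203679561615
```

Butted against the stop at 5.9 N. I'll ease that slightly and press toward the blank.

>>> arm_command --pt "-0.7 0.3 0.4 0 0 0" --pt "-1.3 0.3 0.75 0 0 0" --pt "-1.9 0.3 1.1 0 0 0" --pt "-1.9 0.3 1.1 0 0 0" --pt "-1.9 0.3 1.1 0 0 0"

```text
time: 10.48
ee_pos: [569.3, 166.9, 32.2]
eef_rot: [0.013, 2.62, -0.004]
ft_force: [-19.8, 3.3, 24.5]
opening: 0.293
finger_force: 64.4
```

```bash
python3 -c "
from h import *
did([-1.9,.3,1.1,0,0,0]);show()"
```

```text
t 10.47 pos [569.3 166.9  32.2] cmd [570.7 166.6  31.8] roterr [ 0.0005  0.0018 -0.0002] F [-19.8   3.3  24.5] T [0.38 1.21 0.2 ] op 0.293 ff 64.39875483512878
```

>>> arm_command --pt "-0.4 0 0.25 0 0 0" --pt "-0.7 0 0.4 0 0 0" --pt "-0.7 0 0.4 0 0 0" --pt "-0.7 0 0.4 0 0 0"

```text
time: 10.98
ee_pos: [569.5, 166.9, 32.3]
eef_rot: [0.013, 2.621, -0.005]
ft_force: [-27.8, 1.7, 33.3]
opening: 0.293
finger_force: 66.0
```

```bash
python3 -c "
from h import *
did([-.7,0,.4,0,0,0]);show()"
```

```text
t 10.97 pos [569.5 166.9  32.3] cmd [571.5 166.6  31.8] roterr [ 0.0009  0.0028 -0.0003] F [-27.8   1.7  33.3] T [0.47 1.82 0.13] op 0.293 ff 66.01220279746485
```

>>> arm_command --pt "0.7 0 -0.65 0 0 0" --pt "1.45 0 -1.3 0 0 0" --pt "1.45 0 -1.3 0 0 0" --pt "1.45 0 -1.3 0 0 0"

```text
time: 11.48
ee_pos: [569.1, 166.9, 32.2]
eef_rot: [0.012, 2.619, -0.003]
ft_force: [-6.3, 3.7, 9.2]
opening: 0.292
finger_force: 61.9
```

```bash
python3 - <<'E'
from h import *
did([1.45,0,-1.3,0,0,0]);show()
s=telemetry.sense();K,E=cam("wrist",s)
im=imaging.camera("wrist");cv2.imwrite("pics/w5.png",im);show()
cv2.imwrite("pics/c5.png",np.vstack([cv2.resize(im[205:300,0:240],(790,313),interpolation=cv2.INTER_CUBIC)[:290],cv2.resize(im[205:300,320:560],(790,313),interpolation=cv2.INTER_CUBIC)[:290]]))
E
```

```text
t 11.47 pos [569.1 166.9  32.2] cmd [569.6 166.7  32.2] roterr [-0.0001  0.0006 -0.0002] F [-6.3  3.7  9.2] T [0.6  0.5  0.44] op 0.292 ff 61.871100068092346
t 11.53 pos [569.1 166.9  32.2] cmd [569.6 166.7  32.2] roterr [-0.0001  0.0006 -0.0003] F [-7.4  4.4  9.8] T [0.58 0.48 0.37] op 0.289 ff 61.873446106910706
```

View pics/c5.png

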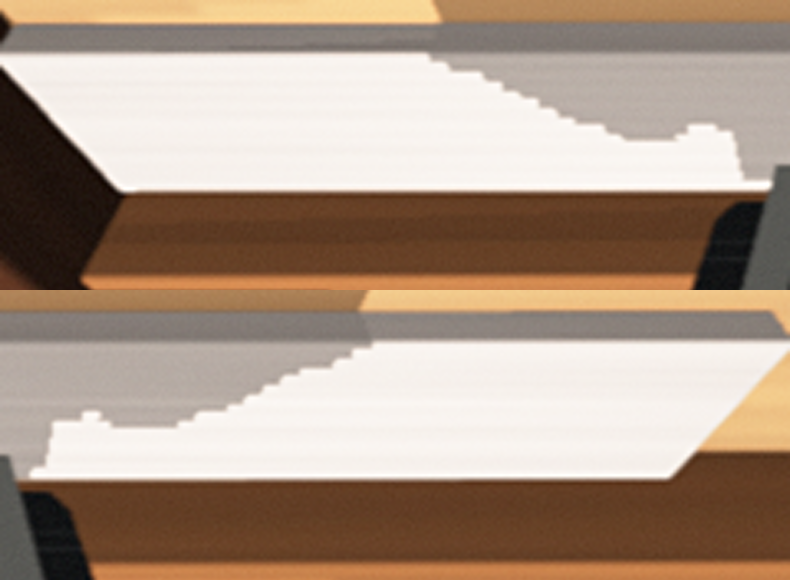

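```bash
cat > gap.py <<'E'
from h import *
def lines(path,s,spec):
    K,E=cam("wrist",s);im=cv2.imread(path);g=cv2.GaussianBlur(cv2.cvtColor(im,cv2.COLOR_BGR2GRAY),(3,3),0).astype(float)
    for name,lo,hi,sg,z,cols in spec:
        P=[]
        for c in cols:
            dg=sg*np.diff(g[lo:hi,c]);i=dg.argmax()
            if 0<i<len(dg)-1:
                a,b,e=dg[i-1:i+2];P.append((c,lo+i+.5+.5*(a-e)/(a-2*b+e)))
        P=np.array(P)
        for _ in range(5):
            k=np.polyfit(P[:,0],P[:,1],1);r=P[:,1]-np.polyval(k,P[:,0]);P=P[abs(r)<max(2*r.std(),.15)]
        B=back(K,E,[(c,np.polyval(k,c)) for c in (60,500)],z)
        print(name,k.round(4),round(r.std(),2),len(P),B.round(2).tolist(),"yaw",np.degrees(np.arctan2(-(B[1]-B[0])[0],(B[1]-B[0])[1])).round(2))
A=list(range(50,190))+list(range(370,515))
E
python3 - <<'E'
from gap import *
s=telemetry.sense()
im=cv2.imread("pics/w5.png");g=cv2.cvtColor(im,cv2.COLOR_BGR2GRAY)
for c in(100,450): print(c,g[255:300,c].tolist())
lines("pics/w5.png",s,[("bar near top",212,226,1,6,A),("bar far top",255,270,-1,6,A),("blank top edge",278,296,1,20,A),("blank bottom",245,262,-1,0,range(540,559))])
im4=cv2.imread("pics/w4.png");g4=cv2.cvtColor(im4,cv2.COLOR_BGR2GRAY)
print(g4[270:330,120].tolist())
s4=dict(ee_pos=np.array([545.3,172.2,32.2]),eef_rot=np.array([.006,2.617,-.001]))
lines("pics/w4.png",s4,[("bar far top",255,270,-1,6,A),("blank bottom",270,288,-1,0,A),("blank top edge",300,320,1,20,A)])
print(proj(*cam("wrist",s),[[586,y,z] for z in(0,6,20) for y in (60,280)]).round(1))
E
```

```text
100 [243, 242, 244, 244, 242, 245, 247, 225, 115, 60, 71, 72, 75, 76, 73, 71, 68, 66, 66, 64, 66, 63, 65, 66, 70, 71, 70, 72, 73, 71, 70, 74, 75, 103, 139, 154, 155, 149, 132, 107, 95, 94, 95, 95, 92]
450 [243, 241, 241, 242, 242, 247, 247, 160, 75, 68, 69, 71, 72, 68, 69, 70, 68, 68, 69, 72, 71, 75, 73, 71, 75, 75, 74, 73, 75, 73, 71, 73, 95, 129, 147, 147, 143, 140, 136, 138, 107, 99, 104, 107, 104]
bar near top [-1.400000e-03  2.207475e+02] 0.12 269 [[551.48, 74.84, 6.0], [552.91, 260.46, 6.0]] yaw -0.44
bar far top [-1.800000e-03  2.628441e+02] 0.07 285 [[583.56, 59.5, 6.0], [584.96, 275.14, 6.0]] yaw -0.37
blank top edge [-2.600000e-03  2.885961e+02] 0.04 285 [[583.65, 65.42, 20.0], [584.55, 268.99, 20.0]] yaw -0.25
blank bottom [ -0.     253.4341] 0.02 19 [[584.27, 56.6, -0.0], [586.45, 278.38, 0.0]] yaw -0.56
[202, 200, 200, 201, 201, 197, 192, 193, 190, 102, 60, 64, 67, 69, 67, 69, 68, 70, 69, 69, 67, 68, 72, 70, 64, 63, 61, 61, 63, 60, 60, 66, 67, 69, 68, 72, 72, 69, 70, 71, 83, 117, 143, 149, 147, 138, 100, 86, 89, 86, 93, 95, 95, 97, 98, 90, 46, 24, 16, 13]
bar far top [-3.200000e-03  2.629647e+02] 0.09 238 [[560.32, 64.9, 6.0], [560.29, 280.36, 6.0]] yaw 0.01
blank bottom [-6.000000e-04  2.787511e+02] 0.05 261 [[585.66, 50.38, 0.0], [586.77, 295.23, 0.0]] yaw -0.26
blank top edge [-6.000000e-04  3.107949e+02] 0.04 213 [[583.39, 59.93, 20.0], [584.43, 285.61, 20.0]] yaw -0.26
[[ 68.3 255.3]
 [503.6 252.9]
 [ 63.3 265.4]
 [509.  263.1]
 [ 50.9 291. ]
 [522.4 288.7]]
```

Fitted lines put the bar about 1–1.5 mm short of the blank, so a fingertip is probably touching the blank's top edge. I'll release, raise the grip 6 mm, regrip and press again.

>>> arm_command --pt "0 0 0 0 0 0" --pt "0 0 0 0 0 0" --pt "0 0 0 0 0 0" --pt "-1.3 0 -2.8 0 0 0" --pt "-2.6 0 -5.5 0 0 0" --pt "-2.6 0 -5.5 0 0 0" --pt "-2.6 0 -5.5 0 0 0" --gripper -0.1

```text
time: 12.4
ee_pos: [569.1, 166.7, 38.4]
eef_rot: [0.013, 2.618, -0.003]
ft_force: [-1.1, 0.1, -0.3]
opening: 0.452
finger_force: 0.0
```

```bash
python3 - <<'E'
from gap import *
did([-2.6,0,-5.5,0,0,0]);show()
s=telemetry.sense();im=imaging.camera("wrist");cv2.imwrite("pics/w6.png",im)
g=cv2.cvtColor(im,cv2.COLOR_BGR2GRAY);print(g[205:300,100].tolist())
E
```

```text
t 12.4 pos [569.1 166.7  38.4] cmd [569.1 166.7  38.3] roterr [-0.     -0.0002 -0.    ] F [-1.1  0.1 -0.3] T [-0.02  0.24  0.05] op 0.452 ff 0.0
[128, 130, 130, 116, 142, 222, 243, 245, 244, 244, 244, 245, 244, 244, 242, 244, 244, 244, 243, 242, 244, 246, 243, 242, 242, 245, 246, 245, 245, 245, 244, 245, 244, 244, 242, 241, 243, 245, 244, 244, 243, 243, 244, 244, 244, 248, 248, 154, 65, 69, 71, 74, 74, 70, 73, 72, 69, 65, 67, 64, 65, 62, 64, 70, 74, 71, 74, 76, 73, 74, 74, 90, 121, 151, 160, 151, 105, 91, 92, 96, 99, 96, 93, 93, 95, 95, 99, 102, 104, 98, 52, 34, 28, 28, 31]
```

>>> arm_command --pt "0 0 0 0 0 0" --pt "0 0 0 0 0 0" --pt "0 0 0 0 0 0" --pt "0 0 0 0 0 0" --pt "0 0 0 -0.001 0 -0.0017" --pt "0 0 0 -0.001 0 -0.0017" --gripper -1

```text
time: 13.2
ee_pos: [569.2, 166.9, 38.5]
eef_rot: [0.01, 2.618, -0.002]
ft_force: [-1.9, 3.6, 1.7]
opening: 0.292
finger_force: 59.8
```

```bash
python3 -c "
from h import *
did([0,0,0,-.001,0,-.0017]);show()"
```

```text
t 13.2 pos [569.2 166.9  38.5] cmd [569.1 166.7  38.3] roterr [-0.0004 -0.0004  0.0001] F [-1.9  3.6  1.7] T [0.66 0.26 0.28] op 0.292 ff 59.82464790344238
```

>>> arm_command --pt "-0.35 0 0.2 0 0 0" --pt "-0.7 0 0.4 0 0 0" --pt "-0.7 0 0.4 0 0 0"

```text
time: 13.58
ee_pos: [569.4, 166.9, 38.5]
eef_rot: [0.01, 2.619, -0.003]
ft_force: [-10.1, 4.0, 10.5]
opening: 0.29
finger_force: 61.3
```

>>> arm_command --pt "-0.35 0 0.2 0 0 0" --pt "-0.7 0 0.4 0 0 0" --pt "-0.7 0 0.4 0 0 0"

```text
time: 13.95
ee_pos: [569.6, 166.9, 38.5]
eef_rot: [0.01, 2.62, -0.003]
ft_force: [-15.8, 3.6, 17.5]
opening: 0.289
finger_force: 62.4
```

```bash
python3 -c "
from h import *
did([-.7,0,.4,0,0,0]);did([-.7,0,.4,0,0,0]);show()"
```

```text
t 13.95 pos [569.6 166.9  38.5] cmd [570.7 166.7  38.3] roterr [ 0.0004  0.0016 -0.0002] F [-15.8   3.6  17.5] T [0.62 1.31 0.27] op 0.289 ff 62.41397738456726
```

The forces keep the same 45° ratio as bench friction, so the bar is probably jamming on the bench rather than touching the blank. I'll unload it vertically, then push.

>>> arm_command --pt "0.83 0 -1.17 0 0 0" --pt "0.83 0 -1.17 0 0 0" --pt "0.83 0 -1.17 0 0 0"

```text
time: 14.32
ee_pos: [569.3, 166.9, 38.6]
eef_rot: [0.01, 2.618, -0.002]
ft_force: [-0.4, 5.4, -0.9]
opening: 0.291
finger_force: 59.5
```

>>> arm_command --pt "-0.35 0 0.2 0 0 0" --pt "-0.7 0 0.4 0 0 0" --pt "-0.7 0 0.4 0 0 0"

```text
time: 14.7
ee_pos: [569.5, 166.9, 38.5]
eef_rot: [0.01, 2.619, -0.003]
ft_force: [-5.7, 5.5, 5.0]
opening: 0.285
finger_force: 60.6
```

>>> arm_command --pt "-0.3 0 0.15 0 0 0" --pt "-0.5 0 0.3 0 0 0" --pt "-0.5 0 0.3 0 0 0"

```text
time: 15.08
ee_pos: [569.6, 166.9, 38.5]
eef_rot: [0.01, 2.62, -0.003]
ft_force: [-12.3, 5.8, 10.1]
opening: 0.289
finger_force: 61.6
```

```bash
python3 - <<'E'
from gap import *
did([.83,0,-1.17,0,0,0]);did([-.7,0,.4,0,0,0]);did([-.5,0,.3,0,0,0]);show()
s=telemetry.sense();im=imaging.camera("wrist");cv2.imwrite("pics/w7.png",im)
lines("pics/w7.png",s,[("bar far top",247,260,-1,6,A),("blank top edge",270,284,1,20,A),("blank bottom",235,252,-1,0,range(540,559))])
E
```

```text
t 15.07 pos [569.6 166.9  38.5] cmd [570.8 166.6  38.9] roterr [ 0.0003  0.0021 -0.    ] F [-12.3   5.8  10.1] T [0.93 1.2  0.41] op 0.289 ff 61.60949528217316
bar far top [-1.00000e-03  2.52037e+02] 0.04 285 [[584.11, 56.83, 6.0], [585.5, 277.9, 6.0]] yaw -0.36
blank top edge [-1.800000e-03  2.761218e+02] 0.04 284 [[583.85, 62.93, 20.0], [584.77, 271.58, 20.0]] yaw -0.25
blank bottom [-5.000000e-04  2.430566e+02] 0.03 19 [[584.7, 53.99, 0.0], [586.33, 280.84, 0.0]] yaw -0.41
```

>>> arm_command --pt "-0.3 0 -0.5 0 0 0" --pt "-0.6 0 -1.04 0 0 0" --pt "-0.6 0 -1.04 0 0 0" --pt "-0.6 0 -1.04 0 0 0"

```text
time: 15.62
ee_pos: [569.5, 166.8, 38.8]
eef_rot: [0.01, 2.621, -0.003]
ft_force: [-2.6, 6.8, -0.7]
opening: 0.292
finger_force: 59.6
```

```bash
python3 - <<'E'
from gap import *
did([-.6,0,-1.04,0,0,0]);show()
s=telemetry.sense();im=imaging.camera("wrist");cv2.imwrite("pics/w8.png",im)
lines("pics/w8.png",s,[("bar near",203,218,1,6,A),("bar far top",247,260,-1,6,A),("blank top edge",270,284,1,20,A),("blank bottom",235,252,-1,0,range(540,559))])
E
```

```text
t 15.62 pos [569.5 166.8  38.8] cmd [570.8 166.6  40.1] roterr [0.0001 0.0026 0.0003] F [-2.6  6.8 -0.7] T [1.16 0.79 0.55] op 0.292 ff 59.59787428379059
bar near [6.000000e-04 2.092363e+02] 0.12 252 [[552.21, 71.76, 6.0], [554.03, 263.57, 6.0]] yaw -0.54
bar far top [  0.     251.9028] 0.02 259 [[584.33, 56.48, 6.0], [586.27, 278.37, 6.0]] yaw -0.5
blank top edge [-2.000000e-03  2.756613e+02] 0.04 285 [[583.79, 62.72, 20.0], [584.78, 271.7, 20.0]] yaw -0.27
blank bottom [-4.000000e-04  2.426327e+02] 0.02 19 [[584.6, 53.8, 0.0], [586.41, 281.0, 0.0]] yaw -0.46
```

>>> arm_command --pt "1.38 0.3 -0.22 -0.0018 0 -0.003" --pt "1.38 0.3 -0.22 -0.0018 0 -0.003" --pt "1.6 0.3 0.5 -0.0018 0 -0.003" --pt "1.21 0.3 0.69 -0.0018 0 -0.003" --pt "1.21 0.3 0.69 -0.0018 0 -0.003" --pt "1.21 0.3 0.69 -0.0018 0 -0.003"

```text
time: 16.42
ee_pos: [569.5, 166.9, 38.5]
eef_rot: [0.006, 2.619, -0.002]
ft_force: [-2.3, 4.6, 0.3]
opening: 0.288
finger_force: 59.9
```

```bash
python3 - <<'E'
from gap import *
did([1.21,.3,.69,-.0018,0,-.003]);show()
s=telemetry.sense();im=imaging.camera("wrist");cv2.imwrite("pics/w9.png",im)
lines("pics/w9.png",s,[("bar near",203,218,1,6,A),("bar far top",247,260,-1,6,A),("blank top edge",270,284,1,20,A),("blank bottom",235,252,-1,0,range(540,559))])
sc=imaging.camera("scene");cv2.imwrite("pics/c9.png",cv2.resize(sc[80:270,240:470],None,fx=3.1,fy=3.1,interpolation=cv2.INTER_CUBIC))
E
```

```text
t 16.43 pos [569.5 166.9  38.5] cmd [570.1 167.   38.9] roterr [0.0003 0.0012 0.0003] F [-2.3  4.6  0.3] T [0.76 0.74 0.21] op 0.288 ff 59.89461064338684
bar near [7.000000e-04 2.092309e+02] 0.12 256 [[552.19, 72.12, 6.0], [553.37, 263.3, 6.0]] yaw -0.35
bar far top [  0.     251.9086] 0.02 285 [[584.33, 56.95, 6.0], [585.47, 278.18, 6.0]] yaw -0.29
blank top edge [-4.0000e-04  2.7582e+02] 0.04 285 [[583.9, 63.11, 20.0], [584.78, 271.87, 20.0]] yaw -0.24
blank bottom [1.200000e-03 2.427627e+02] 0.01 19 [[584.82, 54.16, 0.0], [586.44, 281.19, 0.0]] yaw -0.41
```

View pics/c9.png

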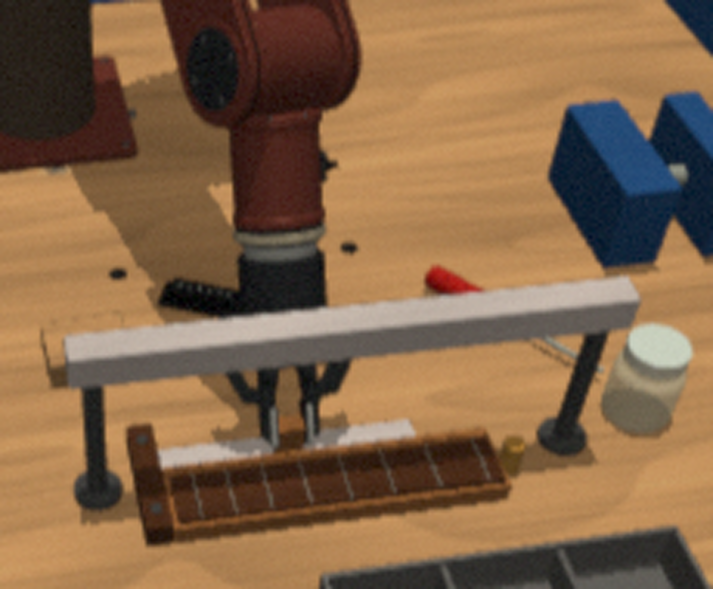

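The scene view shows the gripper well behind the light bar and the bar lying along the blank against the stop. Yaw now matches, and the bar's position no longer changes with force, so this is solid contact. I'll press a bit harder and hold.

>>> arm_command --pt "-0.3 0.05 0.1 0 0 0" --pt "-0.5 0.1 0.15 0 0 0" --pt "-0.5 0.1 0.15 0 0 0" --pt "-0.5 0.1 0.15 0 0 0" --pt "-0.5 0.1 0.15 0 0 0" --pt "-0.5 0.1 0.15 0 0 0"

```text
time: 17.27
ee_pos: [569.6, 166.9, 38.5]
eef_rot: [0.006, 2.62, -0.002]
ft_force: [-6.5, 3.9, 3.7]
opening: 0.288
finger_force: 60.5
```

```bash
python3 - <<'E'
from gap import *
did([-.5,.1,.15,0,0,0]);show()
s=telemetry.sense();im=imaging.camera("wrist");cv2.imwrite("pics/w10.png",im)
lines("pics/w10.png",s,[("bar far top",247,260,-1,6,A),("blank top edge",270,284,1,20,A)])
E
```

```text
t 17.27 pos [569.6 166.9  38.5] cmd [570.6 167.1  39. ] roterr [0.0007 0.002  0.0003] F [-6.5  3.9  3.7] T [0.71 1.01 0.18] op 0.288 ff 60.472869873046875
bar far top [ -0.     251.9091] 0.03 279 [[584.42, 56.88, 6.0], [585.45, 278.08, 6.0]] yaw -0.27
blank top edge [-1.000000e-04  2.756251e+02] 0.03 285 [[583.85, 63.12, 20.0], [584.77, 271.78, 20.0]] yaw -0.25
```

Flush, with yaws of -0.27° and -0.25°, at about 6.5 N. Next I'll release and retreat along the tool axis.

>>> arm_command --pt "0 0 0 0 0 0" --pt "0 0 0 0 0 0" --pt "0 0 0 0 0 0" --pt "0 0 -10 0 0 0" --pt "0 0 -30 0 0 0" --pt "0 0 -60 0 0 0" --pt "0 0 -90 0 0 0" --pt "0 0 -110 0 0 0" --pt "0 0 -110 0 0 0" --pt "0 0 -110 0 0 0" --gripper 0

```text
time: 18.58
ee_pos: [515.5, 167.2, 134.0]
eef_rot: [0.005, 2.618, -0.001]
ft_force: [0.3, -0.2, -0.6]
opening: 0.499
finger_force: 0.0
```

```bash
python3 - <<'E'
from gap import *
did([0,0,-110,0,0,0]);show()
s=telemetry.sense();im=imaging.camera("wrist");cv2.imwrite("pics/w11.png",im)
K,E=cam("wrist",s)
q=proj(K,E,[[585.5,y,6] for y in (50,285)]+[[584.5,y,20] for y in (50,285)]+[[554,166,6]]);print(q.round(1))
cv2.imwrite("pics/c11.png",cv2.resize(im[130:270,120:450],None,fx=2.4,fy=2.4,interpolation=cv2.INTER_CUBIC))
E
```

```text
t 18.57 pos [515.5 167.2 134. ] cmd [515.6 167.3 134.3] roterr [ 0.      0.     -0.0001] F [ 0.3 -0.2 -0.6] T [-0.01  0.28 -0.01] op 0.499 ff 0.0
[[133.5 192.8]
 [425.8 191.8]
 [128.  204.8]
 [431.3 203.8]
 [277.2 162.4]]
```

View pics/c11.png

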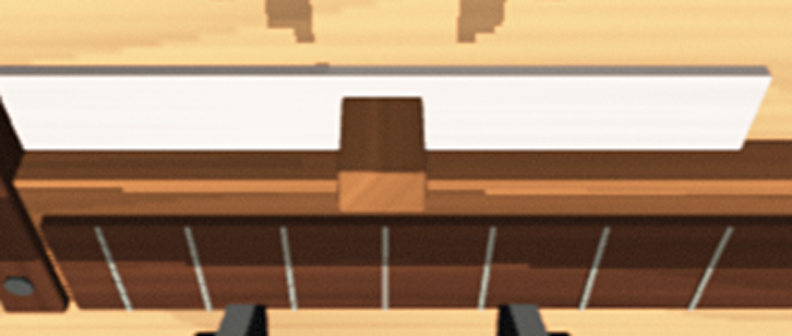

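The crop shows the released bar along the blank from (5,75) to (770,150), parallel to its edge, with its left end on the stop. One last numeric check before handing in.

```bash
python3 - <<'E'
from gap import *
s=telemetry.sense();C=list(range(140,255))+list(range(305,425))
lines("pics/w11.png",s,[("bar near",155,167,1,6,C),("bar far top",186,199,-1,6,C),("blank top edge",199,209,1,20,C),("blank bottom",183,194,-1,0,range(440,451))])
im=cv2.imread("pics/w11.png");g=cv2.cvtColor(im,cv2.COLOR_BGR2GRAY)
K,E=cam("wrist",s)
for r in(175,185): print(r,g[r,115:140].tolist())
E
```

```text
bar near [8.000000e-04 1.608324e+02] 0.04 235 [[551.0, 6.93, 6.0], [552.91, 329.03, 6.0]] yaw -0.34
bar far top [-2.000000e-04  1.920359e+02] 0.02 235 [[583.39, -8.35, 6.0], [585.0, 343.92, 6.0]] yaw -0.26
blank top edge [1.000000e-04 2.045353e+02] 0.02 235 [[582.98, -2.2, 20.0], [584.66, 337.79, 20.0]] yaw -0.28
blank bottom [3.100000e-03 1.863275e+02] 0.01 11 [[583.1, -10.77, 0.0], [586.36, 347.12, 0.0]] yaw -0.52
175 [24, 20, 22, 22, 21, 14, 53, 159, 243, 250, 247, 246, 246, 245, 245, 246, 245, 246, 246, 246, 246, 246, 246, 246, 246]
185 [23, 23, 24, 25, 27, 23, 21, 22, 19, 14, 21, 105, 224, 250, 248, 246, 245, 246, 246, 246, 246, 245, 245, 246, 246]
```

```bash
python3 -c "
from bench import workorder
print(workorder.hand_in())"
```

```text
the job is handed in; nothing more can be done
None
```

The job is handed in, but it returned no verdict: the 240 mm straightedge lies flat along the blank's front edge with its end on the stop, held there at about 6.5 N (an earlier approach pressed to about 28 N) and released, with parallel yaw and no gap by contact force, though the camera fit left up to about 0.8 mm unresolved.

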